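# Find the loose terminal bolt and hold its guard open

### The job

One of the three bolts on the bench's terminal block is loose: tap the bolt heads from above, through their shut guards, until you find the one that sinks, and push it right down. Then lift only that bolt's hinged guard by its pull, to 45 degrees or more, and finish still holding it open so that a colleague can get at the bolt; leave the other guards shut and the things around the block where they are.

Things in the scene. Friction and masses are not known exactly. Their poses are not given: they have to be found in the camera images.
- block: Fixed terminal block: plate 135x300x8 mm, three alike grey housings in a row along its y, 95 mm apart. Origin: underside of the plate, under the middle pole; x away from the robot (yaw within 0.35 rad). Housing 75 (x) x 60 mm, top 54 mm above the origin. On each lies a black guard, shut; a bolt stands up through its 28 mm square window. One bolt is loose, none looks it. A 2 mm mat lies below.
- bolt_a_head (a point): Centre of the top of the left (+y) bolt's hexagonal steel head, 22 mm across, 12 mm tall; in the block's frame (-15, 95, 74) mm while the bolt is up. The top stands 14.5 mm above the shut guard plate's upper face (6.5 mm once a loose bolt has gone down).
- bolt_a (a joint): How far the left (+y) bolt has gone down, m, 0 at the start. The loose bolt slides down against about 2 N of friction to a stop at 0.008 and stays where it is left. A tight bolt gives 0.5 mm, up to about 1.5 mm if pressed hard. A push of 5 to 6 N tells them apart.
- guard_a_pull (a point): On the left (+y) guard's upright black pull tab, 12 mm thick (x), 20 wide (y), 28 tall above the guard plate; the point is 13 mm below its top, central; block frame (37, 95, 74.5) mm when shut. The pull stands at the end of a tongue 20 mm wide, 5 thick, reaching 23 mm beyond the housing's far face; beside it is open space.
- guard_a_hinge (a point): On the hinge axis of the left (+y) guard, at its near (-x) edge, in the lower face of the shut plate: (-53, 95, 54.5) mm in the block's frame. The axis runs along the block's y; the pull point lies 90 mm farther along the block's x and 20 mm higher when shut. The plate is 58 mm wide, 5 mm thick.
- guard_a (a joint): Opening angle of the left (+y) guard, rad: 0 shut, grows as the pull goes up and back towards the hinge, stop at 1.3. It weighs 60 g and its light spring and weight shut it again when let go (about 0.5 to 1 N at the pull).
- bolt_b_head (a point): Centre of the top of the middle bolt's hexagonal steel head, 22 mm across, 12 mm tall; in the block's frame (-15, 0, 74) mm while the bolt is up. The top stands 14.5 mm above the shut guard plate's upper face (6.5 mm once a loose bolt has gone down).
- bolt_b (a joint): How far the middle bolt has gone down, m, 0 at the start. The loose bolt slides down against about 2 N of friction to a stop at 0.008 and stays where it is left. A tight bolt gives 0.5 mm, up to about 1.5 mm if pressed hard. A push of 5 to 6 N tells them apart.
- guard_b_pull (a point): On the middle guard's upright black pull tab, 12 mm thick (x), 20 wide (y), 28 tall above the guard plate; the point is 13 mm below its top, central; block frame (37, 0, 74.5) mm when shut. The pull stands at the end of a tongue 20 mm wide, 5 thick, reaching 23 mm beyond the housing's far face; beside it is open space.
- guard_b_hinge (a point): On the hinge axis of the middle guard, at its near (-x) edge, in the lower face of the shut plate: (-53, 0, 54.5) mm in the block's frame. The axis runs along the block's y; the pull point lies 90 mm farther along the block's x and 20 mm higher when shut. The plate is 58 mm wide, 5 mm thick.
- guard_b (a joint): Opening angle of the middle guard, rad: 0 shut, grows as the pull goes up and back towards the hinge, stop at 1.3. It weighs 60 g and its light spring and weight shut it again when let go (about 0.5 to 1 N at the pull).
- bolt_c_head (a point): Centre of the top of the right (-y) bolt's hexagonal steel head, 22 mm across, 12 mm tall; in the block's frame (-15, -95, 74) mm while the bolt is up. The top stands 14.5 mm above the shut guard plate's upper face (6.5 mm once a loose bolt has gone down).
- bolt_c (a joint): How far the right (-y) bolt has gone down, m, 0 at the start. The loose bolt slides down against about 2 N of friction to a stop at 0.008 and stays where it is left. A tight bolt gives 0.5 mm, up to about 1.5 mm if pressed hard. A push of 5 to 6 N tells them apart.
- guard_c_pull (a point): On the right (-y) guard's upright black pull tab, 12 mm thick (x), 20 wide (y), 28 tall above the guard plate; the point is 13 mm below its top, central; block frame (37, -95, 74.5) mm when shut. The pull stands at the end of a tongue 20 mm wide, 5 thick, reaching 23 mm beyond the housing's far face; beside it is open space.
- guard_c_hinge (a point): On the hinge axis of the right (-y) guard, at its near (-x) edge, in the lower face of the shut plate: (-53, -95, 54.5) mm in the block's frame. The axis runs along the block's y; the pull point lies 90 mm farther along the block's x and 20 mm higher when shut. The plate is 58 mm wide, 5 mm thick.
- guard_c (a joint): Opening angle of the right (-y) guard, rad: 0 shut, grows as the pull goes up and back towards the hinge, stop at 1.3. It weighs 60 g and its light spring and weight shut it again when let go (about 0.5 to 1 N at the pull).
- flux_jar: Closed round jar, 44 mm across, 50 mm tall, loose, beside the block's left end; origin at the centre of its underside. Leave alone.
- screwdriver: Screwdriver lying beyond the block, loose. Leave alone.
- parts_tray: White divided tray 90 x 120 x 30 mm, loose, beside the block's right end; origin at the centre of its underside. Leave alone.

How it is judged:
By the outcome, as a careful person would: the job done as asked, in the order asked, and still so for the second after the job is handed in, while the arm keeps its last pose, push and grip.
It also fails if it takes over 48 s, if anything falls off the work surface, if the arm or the gripper's body presses on something with over 40 N, if the wrist force passes 120 N, or if a joint passes its speed limit or range.

### The arm

A 6-joint arm with a two-finger parallel gripper is mounted at the origin on the work surface. World frame = base frame: x ahead of the robot, y to its left, z up, the work surface at z = 0. Lengths are in m, angles in degrees, forces in N, time in s.
With the tool pointing down it reaches from about 0.375 to 0.9 m from the base axis. Payload 3.1 kg.
Tool frame: the origin (TCP) lies at the very end of the fingers, on their centre line; the grasp point (between the pads) lies 19 mm behind it (grip_point_offset is the distance from the TCP to the grasp point, in m); y points along the fingers, x is the direction in which the jaws open and shut, and the axes are right-handed (so a half turn about y gives the same grasp; the last joint's range is limited). The gripper opens to 87 mm and grips with 3 to 60 N. Pads are 19 mm wide; open, the fingers measure 117 mm over their backs; the gripper's body (75 mm by 190 mm) begins 51 mm behind the grasp point.
Start: joints at [64.143, 30.224, 82.088, -0, 67.689, -10.227], TCP at [0.168, 0.602, 0.223] pointing down, gripper open.
Joint ranges: [-176.69, 176.69], [-43.24, 126.21], [12.49, 139.97], [-82, 262], [0, 151.66], [-163.58, 163.58]. Speed limits (degrees/s): [159.86, 159.86, 180, 180, 180, 180].

### API

Orientations are given as a 3x3 rotation matrix whose columns are the frame's x, y, z axes.
In Python, from rig import * gives the robot as it stands.
- The arm moves only by the tool send_rows, never from a script. Its argument "moves" is text: rows parted by semicolons, each of 5 numbers parted by spaces: the finger opening in mm, from 0 to 87, then the shift along the tool's x, y, z in mm, then the turn about the tool's y in degrees. In form: fingers dx dy dz yaw; .... A call has 1 to 20 rows; each row shifts and turns the commanded pose from where the row before left it, along the tool's axes as they then stand; what a row does not reach is not made up. A row lasts 1/12 s, in which the tool goes at most 41.7 mm and 7.16 degrees, less where a joint would pass 70% of its speed; a pose out of reach is approached as far as the arm can. A call is refused whole if a number of a shift passes 41.7 or a number of a turn 7.16, either way. A call with a gripper value outside its range is refused whole. The fingers move at their own pace and stop on an object; the grip force is fixed at half the most. Time passes only in rows, so rows that do not move let the fingers close. It gives the time, the measured TCP pose, the force and the opening at its end, in the units of the state.
- read_state(): the state, without advancing time (a new reading comes with each control period).
- capture(name): name is "side" or "top" or "wrist"; returns a dict with "image" (400x640x3 uint8, blue, green, red), "z_map" (400x640 float32, m along the optical axis (not along the pixel's ray), 0 where there is no reading), "mtx" (3x3 intrinsics, pixels), "origin" and "rotation" of the camera in the world; the wrist camera has in their place "tool_from_camera" (4x4, takes a point from camera to tool coordinates, whose origin is the TCP and whose axes are the tool frame's). Camera axes: x right, y up, looking along -z (the intrinsics and any distortion apply to the point x, -y, -z); pixel columns grow to the right and rows downward; lengths in m; the calibration is good to about 2 mm. The wrist camera is an equidistant fisheye: a pixel r from the principal point sees the ray r / f radians off the axis. A picture is of the moment at which its call begins: read the wrist's pose just before it.
- hand_in(): hands the job in, once; it reports no verdict.
Trained networks look in a picture, given as the dict that the camera call returned (one of the last four; its "shot" number tells which), for a name from the list of things; names that differ only in an ending like _2 or _b are one class to them, and where a whole thing is asked for, a point or a joint stands for the part that bears it (a point fixed in the world has none). Each returns a list of dicts, best first, with "p" (0 to 1); they miss things now and then, are a little off and sometimes report something else, mostly with a low value. They report only what shows in the picture. A call takes as long as a camera call.
- search_frame(picture, name): "bbox" ([left, top, right, bottom] in pixels, round what is visible of it).
- masks_of(picture, name): "region" (400x640 bool, what is visible of it) and "bbox" ([left, top, right, bottom] in pixels, round what is visible of it).
- mark_of(picture, name): "pixel" ([row, column] in pixels: a listed point, or the origin of a listed thing).
The state is a dict: "time_s": time; "joint_positions": joint angles; "qvel": joint speeds; "tau": joint torques, N m; "position": TCP position; "tcp_rot": TCP orientation; "force": force on the tool from outside, world axes, zero at the start; "moment": the same for the moment, N m; "opening": opening from 0.0 (shut) to 1.0 (fully open).
Only numpy, scipy, OpenCV 4.12 (cv2) and the standard library are available. Lean on these libraries where they do the work, as an engineer would, in place of code of your own. Each camera call takes 0.05 s, during which the arm holds its last target. There are 200 camera calls.

## Working session

There is one attempt and no reset: what is moved stays moved. The work goes in short steps, Python scripts to look and compute and a tool call to move; the robot and the scene stay as the last step left them, time stands still between calls to the robot, and variables do not carry over. Pictures are saved under pics/ and viewed, about 8 in all and at most 12, crops included, and the job is handed in when it is done.

Besides the shell and the picture viewer there is one more tool, called after "Request:" as name(argument=value, ...) on one line, values as JSON. send_rows: Moves the arm, as the interface text tells. Its arguments: {"type":"object","properties":{"moves":{"type":"string"}},"required":["moves"]}

```bash
mkdir -p pics; ls
python3 - <<'E'
from rig import *
import cv2,numpy as np
s=read_state();print(s['time_s'],s['position'],np.round(s['tcp_rot'],3).tolist(),s['force'],s['opening'])
ims=[]
for n in ("top","side"):
    c=capture(n);im=c["image"].copy()
    K=c["mtx"];R=np.array(c["rotation"]);o=np.array(c["origin"])
    print(n,np.round(o,3),np.round(K,1).tolist())
    for nm in ("bolt_b_head","guard_b_pull","guard_b_hinge","block","flux_jar","parts_tray","screwdriver"):
        for d in mark_of(c,nm)[:4]:
            r,q=d["pixel"];z=c["z_map"][int(r),int(q)]
            p=R@np.array([(q-K[0][2])/K[0][0]*z,-(r-K[1][2])/K[1][1]*z,-z])+o
            print(nm,round(d["p"],2),np.round([r,q]),np.round(p,4))
            cv2.circle(im,(int(q),int(r)),2,(0,0,255),-1)
    ims.append(im)
    cv2.imwrite(f"pics/{n}0.png",im)
E
```

```text
pics
0.0 [0.16803667 0.60122577 0.22156823] [[0.269, -0.001, -0.963], [0.963, -0.002, 0.269], [-0.002, -1.0, 0.0]] [-0.92378157  0.08039658 -0.16557458] 1.0017217090107975
top [0.56  0.018 0.887] [[366.0, 0.0, 320.0], [0.0, 366.0, 200.8], [0.0, 0.0, 1.0]]
bolt_b_head 0.53 [239. 311.] [0.5192 0.0411 0.0759]
guard_b_pull 0.84 [217. 303.] [0.5683 0.0569 0.0901]
guard_b_pull 0.63 [250. 268.] [0.4982 0.1344 0.0795]
guard_b_hinge 0.68 [258. 310.] [0.4756 0.0447 0.0642]
block 0.62 [226. 308.] [0.5471 0.0469 0.0615]
flux_jar 0.59 [250. 208.] [0.4992 0.2755 0.0513]
parts_tray 0.55 [200. 413.] [ 0.6035 -0.2048  0.006 ]
screwdriver 0.94 [178. 270.] [0.6622 0.134  0.0281]
side [ 0.302 -0.56   0.887] [[494.9, 0.0, 325.0], [0.0, 494.9, 200.3], [0.0, 0.0, 1.0]]
bolt_b_head 0.63 [219. 268.] [0.5169 0.0507 0.0738]
bolt_b_head 0.28 [309. 368.] [ 0.6088 -0.1985  0.0028]
bolt_b_head 0.22 [187. 307.] [0.6537 0.1346 0.0186]
guard_b_pull 0.58 [207. 287.] [0.5624 0.0496 0.0878]
guard_b_hinge 0.6 [236. 256.] [0.4794 0.0314 0.0628]
guard_b_hinge 0.54 [219. 267.] [0.5147 0.0506 0.076 ]
block 0.8 [237. 276.] [0.5172 0.019  0.0492]
flux_jar 0.66 [174. 219.] [0.4866 0.2698 0.0247]
flux_jar 0.44 [194. 241.] [0.4957 0.142  0.0748]
parts_tray 0.64 [311. 368.] [ 0.6049 -0.2032  0.0074]
parts_tray 0.44 [207. 286.] [0.5614 0.0567 0.0796]
screwdriver 0.72 [187. 306.] [0.6505 0.1366 0.0184]
screwdriver 0.26 [236. 274.] [0.5124 0.0174 0.0562]
```

Run:
```python
import cv2
a=cv2.imread("pics/top0.png")[140:320,180:460];cv2.imwrite("pics/top0c.png",cv2.resize(a,None,fx=2.8,fy=2.8,interpolation=cv2.INTER_CUBIC))
```

```text
(no output)
```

View pics/top0c.png

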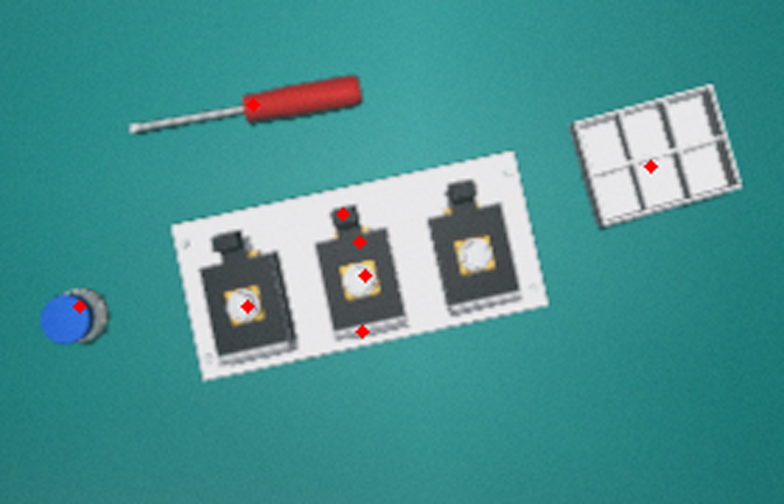

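The block is yawed about +13°, with the jar to its left and the tray to its right. I'll fit the block's pose from the plate outline and check it against the bolts.

```bash
cat > fit.py <<'E'
import cv2,numpy as np
def cloud(c):
    K=np.array(c["mtx"]);R=np.array(c["rotation"]);o=np.array(c["origin"]);z=c["z_map"]
    v,u=np.mgrid[:400,:640]
    return np.stack([(u-K[0,2])/K[0,0]*z,-(v-K[1,2])/K[1,1]*z,-z],-1)@R.T+o
E
python3 - <<'E'
from rig import *
from fit import *
for n in ("top","side"):
    c=capture(n);P=cloud(c);g=c["image"].astype(int)
    m=masks_of(c,"block");print(n,[(round(d["p"],2),np.round(d["bbox"])) for d in m])
    A=P[(P[...,2]>.004)&(P[...,2]<.1)&m[0]["region"]&(c["z_map"]>0)]
    near=(abs(P[...,0]-.53)<.15)&(abs(P[...,1]-.045)<.19)&(c["z_map"]>0)
    white=(g.min(-1)>150)&near&(P[...,2]>.004)&(P[...,2]<.018)
    W=P[white];print("plate z",np.median(W[:,2]),"rect",cv2.minAreaRect((W[:,:2]*1000).astype(np.float32)))
    print("guard z", np.median(P[near&(g.max(-1)<70)][:,2]))
    t=near&(g.min(-1)>120)&(P[...,2]>.066)&(P[...,2]<.082)
    k,l,s,ce=cv2.connectedComponentsWithStats(t.astype(np.uint8))
    for i in range(1,k):
        if s[i,4]>8: print("bolt",s[i,4],np.round(P[l==i].mean(0),4), np.round(np.median(P[l==i],0),4))
    t=near&(P[...,2]>.0815)&(P[...,2]<.1)
    k,l,s,ce=cv2.connectedComponentsWithStats(t.astype(np.uint8))
    for i in range(1,k):
        if s[i,4]>8: print("pull",s[i,4],np.round(P[l==i].mean(0),4))
E
```

```text
top [(0.9, array([242., 190., 377., 273.])), (0.58, array([334., 204., 368., 250.]))]
plate z 0.01102124921644454 rect ((575.8989868164062, 32.08345031738281), (224.21778869628906, 370.4337463378906), 10.833475112915039)
guard z 0.06209726274859806
bolt 70 [ 0.5356 -0.0458  0.0761] [ 0.5361 -0.0461  0.0769]
bolt 79 [0.518  0.0464 0.0748] [0.5185 0.0468 0.0763]
bolt 76 [0.5001 0.1392 0.076 ] [0.4994 0.1396 0.0768]
pull 51 [ 0.5863 -0.0368  0.0902]
pull 50 [0.5687 0.0563 0.0901]
pull 54 [0.5506 0.1493 0.0899]
side [(0.92, array([211., 176., 343., 302.]))]
plate z 0.008945319369108473 rect ((531.8016967773438, 19.250625610351562), (137.827880859375, 365.9975280761719), 12.29227352142334)
guard z 0.05793457396649976
bolt 38 [0.4976 0.1431 0.0749] [0.4979 0.1434 0.075 ]
bolt 41 [0.5155 0.0498 0.0753] [0.5147 0.0503 0.0753]
bolt 52 [ 0.5335 -0.0432  0.0746] [ 0.5333 -0.0429  0.0747]
pull 51 [0.5473 0.1513 0.0871]
pull 62 [0.565  0.0581 0.0871]
pull 66 [ 0.5828 -0.0348  0.0872]
```

```bash
cat >> fit.py <<'E'
Y=np.deg2rad(10.9); BX=np.array([np.cos(Y),np.sin(Y),0]); BY=np.array([-np.sin(Y),np.cos(Y),0]); Z=np.array([0,0,1.])
def to(s,p):
    "shift in tool axes, mm, and yaw error of tool x against block y, deg"
    R=np.array(s["tcp_rot"]); e=np.degrees(np.arctan2(R[1,0],R[0,0]))-90-np.degrees(Y)
    return np.round((np.array(p)-s["position"])@R*1000,1), round(e,2)
E
sed -i 's/^import/import/' fit.py
```

Request:
send_rows(moves="0 0 0 0 -6.6;0 0 0 0 -6.6;0 0 0 0 -6.6;0 0 0 0 -6.7;0 -26 4 -12 0;0 -26 4 -12 0;0 -26 4 -12 0;0 -26 4 -12 0;0 -26 4 -12 0;0 -26 4 -12 0;0 -26 4 -12 0;0 -26 4 -12 0;0 -26 4 -12 0;0 -26 4 -12 0;0 -26 4 -12 0;0 -26 4 -12 0;0 -26 4 -12 0;0 -26 4 -12 0;0 -26 4 -12 0;0 -26 4 -12 0")

```text
time_s: 2.67
position: [0.4363, 0.2284, 0.1586]
tcp_rot: [[-0.189, 0.001, -0.982], [0.982, 0.0, -0.189], [0.0, -1.0, -0.001]]
force: [0.4, 0.1, -0.5]
opening: 0.007
```

Run:
```python
from rig import *
from fit import *
s=read_state();print(s['time_s'],s['position'],s['force'],s['opening'])
for p in ([.4989,.1412,.12],):print(to(s,p))
```

```text
2.6667 [0.43629257 0.22836857 0.15858081] [ 0.44930929  0.11253055 -0.51401838] 0.007338230976017771
(array([-97.4,  38.6, -45. ]), np.float64(-0.03))
```

Request:
send_rows(moves="0 -24 8 -11 0;0 -24 8 -11 0;0 -24 8 -11 0;0 -25 8 -12 0;0 0 0 0 0;0 0 0 0 0")

```text
time_s: 3.17
position: [0.4987, 0.1416, 0.1262]
tcp_rot: [[-0.186, -0.0, -0.983], [0.983, 0.0, -0.186], [0.0, -1.0, 0.0]]
force: [-0.7, 0.3, -0.7]
opening: 0.004
```

```bash
cat >> fit.py <<'E'
def wray(c,s,pix,h):
    "world point at height h seen at wrist pixel (row,col)"
    K=np.array(c["mtx"]);T=np.array(c["tool_from_camera"]);R=np.array(s["tcp_rot"])
    a=(pix[1]-K[0,2])/K[0,0];b=(pix[0]-K[1,2])/K[1,1];r=np.hypot(a,b);k=np.sin(r)/r if r>0 else 1
    d=R@T[:3,:3]@np.array([a*k,-b*k,-np.cos(r)]);o=R@T[:3,3]+s["position"]
    return o+d*(h-o[2])/d[2]
E
python3 - <<'E'
from rig import *
from fit import *
s=read_state();c=capture("wrist");print(s['position'],np.round(c["tool_from_camera"],3).tolist(),s['force'])
im=c["image"].copy()
for nm,h in (("bolt_a_head",.076),("guard_a_pull",.0765),("guard_a_hinge",.0565)):
    for d in mark_of(c,nm)[:4]:
        print(nm,round(d["p"],2),np.round(d["pixel"]),np.round(wray(c,s,d["pixel"],h),4)); cv2.circle(im,(int(d["pixel"][1]),int(d["pixel"][0])),2,(0,0,255),-1)
cv2.imwrite("pics/w1.png",im)
print(to(s,[.4989,.1412,.078]))
E
```

```text
[0.49871197 0.14162679 0.12618891] [[1.0, -0.0, -0.002, 0.0], [-0.002, 0.249, -0.968, -0.162], [0.0, 0.968, 0.249, 0.068], [0.0, 0.0, 0.0, 1.0]] [-0.67859652  0.28744729 -0.7365864 ]
bolt_a_head 0.96 [220. 323.] [0.4988 0.145  0.076 ]
guard_a_pull 0.52 [212. 460.] [0.4739 0.2476 0.0765]
guard_a_hinge 0.69 [161. 321.] [0.4598 0.1359 0.0565]
guard_a_hinge 0.19 [168. 110.] [ 0.4956 -0.0481  0.0565]
(array([-0.5, 48.2, -0.1]), np.float64(-0.2))
```

View pics/w1.png

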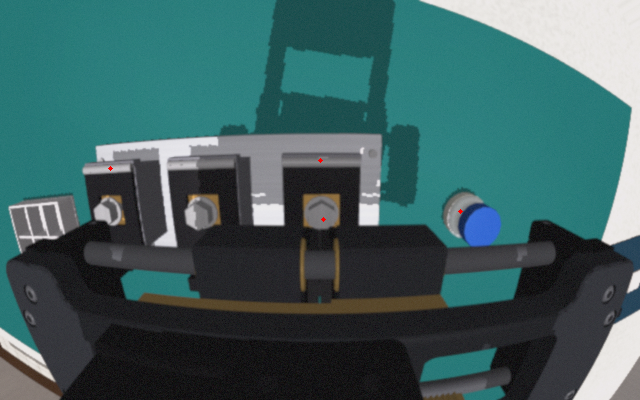

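Request:
send_rows(moves="0 1 10 0 0;0 0.5 10 0 0;0 0 10 0 0;0 0 10 0 0;0 0 2 0 0;0 0 2 0 0;0 0 2 0 0;0 0 1 0 0;0 0 1 0 0;0 0 0 0 0")

```text
time_s: 4.2
position: [0.4977, 0.1442, 0.0787]
tcp_rot: [[-0.188, 0.0, -0.982], [0.982, 0.0, -0.188], [-0.0, -1.0, -0.0]]
force: [0.0, -0.8, 0.6]
opening: 0.002
```

Request:
send_rows(moves="0 0 1 0 0;0 0 1 0 0;0 0 0 0 0")

```text
time_s: 4.45
position: [0.4976, 0.1442, 0.0766]
tcp_rot: [[-0.189, 0.0, -0.982], [0.982, -0.0, -0.189], [-0.0, -1.0, -0.0]]
force: [0.1, 0.6, 0.0]
opening: 0.006
```

Request:
send_rows(moves="0 0 1 0 0;0 0 0 0 0")

```text
time_s: 4.62
position: [0.4977, 0.1442, 0.0759]
tcp_rot: [[-0.189, 0.0, -0.982], [0.982, -0.0, -0.189], [-0.0, -1.0, -0.0]]
force: [-0.2, 0.4, 3.0]
opening: 0.007
```

Request:
send_rows(moves="0 0 1 0 0;0 0 0 0 0")

```text
time_s: 4.78
position: [0.4977, 0.1443, 0.0757]
tcp_rot: [[-0.189, 0.001, -0.982], [0.982, -0.0, -0.189], [-0.0, -1.0, -0.001]]
force: [-1.3, 0.2, 9.8]
opening: 0.005
```

Bolt a carries 9.8 N without sinking, so it's tight. Bolt b next.

Request:
send_rows(moves="0 0 -10 0 0;0 -19 -5 0 0;0 -19 0 0 0;0 -19 0 0 0;0 -19 0 0 0;0 -19 0 0 0;0 0 5 0 0;0 0 5 0 0;0 0 2 0 0;0 0 0 0 0;0 0 1 0 0;0 0 1 0 0;0 0 0 0 0")

```text
time_s: 5.87
position: [0.5152, 0.0516, 0.0755]
tcp_rot: [[-0.19, -0.0, -0.982], [0.982, 0.0, -0.19], [0.0, -1.0, 0.0]]
force: [0.2, 0.0, 0.0]
opening: 0.009
```

Request:
send_rows(moves="0 0 1 0 0;0 0 0 0 0")

```text
time_s: 6.03
position: [0.5155, 0.0513, 0.0746]
tcp_rot: [[-0.189, 0.0, -0.982], [0.982, 0.0, -0.189], [0.0, -1.0, -0.0]]
force: [-0.5, 0.2, 0.5]
opening: 0.006
```

Request:
send_rows(moves="0 0 1 0 0;0 0 0 0 0")

```text
time_s: 6.2
position: [0.5156, 0.0511, 0.0736]
tcp_rot: [[-0.189, 0.0, -0.982], [0.982, 0.0, -0.189], [0.0, -1.0, -0.0]]
force: [-0.1, 0.3, 0.6]
opening: 0.004
```

Request:
send_rows(moves="0 0 1 0 0;0 0 0 0 0")

```text
time_s: 6.37
position: [0.5156, 0.051, 0.0725]
tcp_rot: [[-0.188, 0.0, -0.982], [0.982, 0.0, -0.188], [0.0, -1.0, -0.0]]
force: [0.5, 0.9, 1.5]
opening: 0.006
```

Request:
send_rows(moves="0 0 1 0 0;0 0 1 0 0;0 0 0 0 0")

```text
time_s: 6.62
position: [0.5156, 0.0509, 0.0704]
tcp_rot: [[-0.189, 0.0, -0.982], [0.982, -0.0, -0.189], [-0.0, -1.0, -0.0]]
force: [0.1, 0.5, 1.0]
opening: 0.007
```

Request:
send_rows(moves="0 0 1 0 0;0 0 1 0 0;0 0 0 0 0")

```text
time_s: 6.87
position: [0.5156, 0.0508, 0.0684]
tcp_rot: [[-0.189, 0.0, -0.982], [0.982, -0.0, -0.189], [-0.0, -1.0, -0.0]]
force: [1.2, 0.5, 1.7]
opening: 0.004
```

Request:
send_rows(moves="0 0 1 0 0;0 0 0 0 0")

```text
time_s: 7.03
position: [0.5156, 0.0508, 0.0681]
tcp_rot: [[-0.189, 0.0, -0.982], [0.982, -0.0, -0.189], [-0.0, -1.0, -0.0]]
force: [-1.1, 1.0, 5.3]
opening: 0.003
```

Bolt b sank 8 mm and met its stop. One firmer press to seat it, then up.

Request:
send_rows(moves="0 0 1 0 0;0 0 0 0 0;0 0 0 0 0")

```text
time_s: 7.28
position: [0.5156, 0.0508, 0.0679]
tcp_rot: [[-0.189, 0.001, -0.982], [0.982, -0.0, -0.189], [-0.0, -1.0, -0.001]]
force: [-1.7, 1.1, 13.3]
opening: 0.009
```

Request:
send_rows(moves="0 0 -8 0 0;0 0 -20 0 0;0 0 -25 0 0;0 0 -25 0 0;50 0 -10 12 0;50 0 0 20 0;50 0 0 20 0;50 0 0 18 0;50 0 0 0 0;50 0 0 0 0")

```text
time_s: 8.12
position: [0.4465, 0.0376, 0.1547]
tcp_rot: [[-0.188, 0.0, -0.982], [0.982, -0.0, -0.188], [-0.0, -1.0, -0.0]]
force: [0.6, 0.4, -0.3]
opening: 0.375
```

Run:
```python
from rig import *
from fit import *
s=read_state();c=capture("wrist");print(s['time_s'],s['position'],s['opening'],s['force'])
im=c["image"].copy()
for nm,h in (("bolt_b_head",.076),("guard_b_pull",.0765),("guard_b_hinge",.0565)):
    for d in mark_of(c,nm)[:4]:
        print(nm,round(d["p"],2),np.round(d["pixel"]),np.round(wray(c,s,d["pixel"],h),4)); cv2.circle(im,(int(d["pixel"][1]),int(d["pixel"][0])),2,(0,0,255),-1)
cv2.imwrite("pics/w2.png",im)
t=capture("top");P=cloud(t);m=(abs(P[...,0]-.5168)<.008)&(abs(P[...,1]-.048)<.008)
print("bolt b z top cam",np.median(P[m][:,2]))
```

```text
8.1167 [0.44651687 0.03758262 0.15470172] 0.3750363817597192 [ 0.58163527  0.35954099 -0.26259061]
bolt_b_head 0.63 [279. 319.] [0.511  0.0505 0.076 ]
bolt_b_head 0.57 [262. 319.] [0.4944 0.047  0.076 ]
guard_b_pull 0.7 [262. 319.] [0.4934 0.0471 0.0765]
guard_b_hinge 0.83 [239. 319.] [0.4811 0.0446 0.0565]
guard_b_hinge 0.74 [261. 315.] [0.5032 0.0446 0.0565]
bolt b z top cam 0.0686778716661608
```

View pics/w2.png

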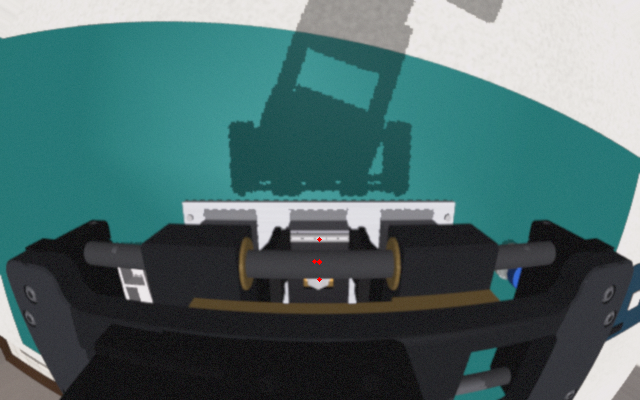

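Request:
send_rows(moves="50 -1.5 0 -20 0;50 0 0 -25 0;50 0 0 -25 0;50 0 0 -25 0;50 0 0 -27.5 0;50 0 20 0 0;50 0 20 0 0;50 0 0 0 0;50 0 0 0 0")

```text
time_s: 9.12
position: [0.5666, 0.0596, 0.1134]
tcp_rot: [[-0.189, -0.003, -0.982], [0.982, 0.0, -0.189], [0.001, -1.0, 0.003]]
force: [0.5, 0.5, 0.8]
opening: 0.572
```

Run:
```python
from rig import *
from fit import *
s=read_state();c=capture("side");t=capture("top");print(s['time_s'],s['position'],s['opening'],s['force'])
p=s['position'];print("BX,BY",p@BX,p@BY, to(s,.568*BX-.049*BY+.0615*Z))
a=c["image"][140:290,200:360];b=t["image"][150:300,230:390]
cv2.imwrite("pics/g1.png",cv2.resize(np.hstack([a,b]),None,fx=2.5,fy=2.5,interpolation=cv2.INTER_CUBIC))
```

```text
9.1167 [0.56659907 0.05959996 0.1133532 ] 0.5719025824921034 [0.46560879 0.45762231 0.75690099]
BX,BY 0.5676469763318607 -0.048616605078895155 (array([-0.4, 51.9, -0.5]), np.float64(-0.01))
```

View pics/g1.png

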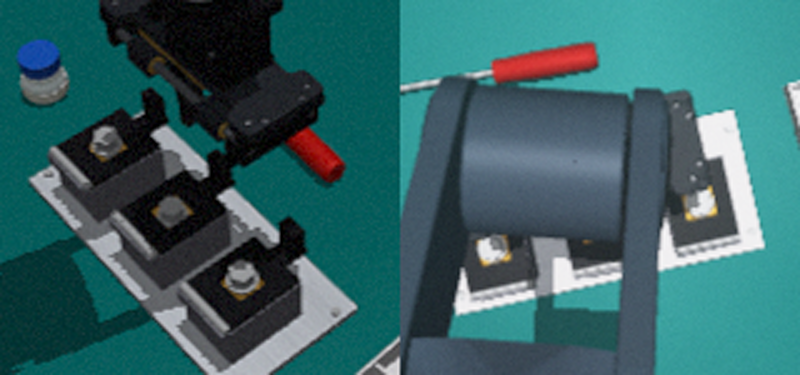

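The side view shows bolt b sunk and the gripper above guard b's pull. I'll descend and grip.

Request:
send_rows(moves="50 0 10 0 0;50 0 10 0 0;50 0 10 0 0;50 0 10 0 0;50 0 6 0 0;50 0 6 0 0;50 0 0 0 0")

```text
time_s: 9.8
position: [0.5663, 0.0594, 0.0609]
tcp_rot: [[-0.188, -0.003, -0.982], [0.982, 0.0, -0.188], [0.001, -1.0, 0.003]]
force: [-0.7, 0.9, -0.6]
opening: 0.579
```

Request:
send_rows(moves="12 0 0 0 0;12 0 0 0 0;12 0 0 0 0;12 0 0 0 0;12 0 0 0 0;12 0 0 0 0;12 0 0 0 0;12 0 0 0 0")

```text
time_s: 10.47
position: [0.5675, 0.0594, 0.0628]
tcp_rot: [[-0.188, 0.001, -0.982], [0.982, 0.0, -0.188], [-0.0, -1.0, -0.001]]
force: [-0.1, -0.0, -0.2]
opening: 0.229
```

Run:
```python
import numpy as np
q=lambda t:np.array([90.5*np.cos(t)-25.3*np.sin(t),90.5*np.sin(t)+25.3*np.cos(t)])
acc=np.zeros(2)
for k in range(1,23):
    d=np.round(q(np.radians(2.5*k))-q(0)-acc,1);acc+=d;print(f"12 0 {-d[1]:.1f} {-d[0]:.1f} 0;",end="")
```

```text
12 0 -3.9 1.2 0;12 0 -3.9 1.3 0;12 0 -3.8 1.6 0;12 0 -3.7 1.7 0;12 0 -3.7 1.8 0;12 0 -3.6 2.0 0;12 0 -3.4 2.2 0;12 0 -3.4 2.3 0;12 0 -3.3 2.5 0;12 0 -3.2 2.6 0;12 0 -3.0 2.7 0;12 0 -3.0 2.9 0;12 0 -2.8 3.0 0;12 0 -2.6 3.1 0;12 0 -2.6 3.2 0;12 0 -2.4 3.3 0;12 0 -2.2 3.5 0;12 0 -2.1 3.5 0;12 0 -1.9 3.6 0;12 0 -1.8 3.7 0;12 0 -1.6 3.8 0;12 0 -1.4 3.8 0;
```

Request:
send_rows(moves="12 0 -3.9 1.2 0;12 0 -3.9 1.3 0;12 0 -3.8 1.6 0;12 0 -3.7 1.7 0;12 0 0 0 0")

```text
time_s: 10.88
position: [0.5623, 0.0584, 0.0788]
tcp_rot: [[-0.188, 0.002, -0.982], [0.982, 0.0, -0.188], [-0.0, -1.0, -0.002]]
force: [2.8, 1.9, -1.4]
opening: 0.225
```

Request:
send_rows(moves="12 0 -3.7 1.8 0;12 0 -3.6 2.0 0;12 0 -3.4 2.2 0;12 0 -3.4 2.3 0;12 0 -3.3 2.5 0;12 0 -3.2 2.6 0;12 0 0 0 0")

```text
time_s: 11.47
position: [0.5493, 0.0558, 0.0997]
tcp_rot: [[-0.188, 0.003, -0.982], [0.982, 0.0, -0.188], [-0.0, -1.0, -0.003]]
force: [4.6, 3.3, -0.2]
opening: 0.224
```

Request:
send_rows(moves="12 0 -3.1 2.5 0;12 0 -3.1 2.7 0;12 0 -2.9 2.8 0;12 0 -2.7 2.9 0;12 0 -2.6 3.1 0;12 0 -2.5 3.2 0;12 0 0 0 0")

```text
time_s: 12.05
position: [0.5317, 0.0525, 0.1161]
tcp_rot: [[-0.188, 0.001, -0.982], [0.982, -0.0, -0.188], [-0.0, -1.0, -0.001]]
force: [3.8, 3.0, -0.5]
opening: 0.226
```

Request:
send_rows(moves="12 0 -2.3 3.4 0;12 0 -2.2 3.4 0;12 0 -2.0 3.5 0;12 0 -1.9 3.6 0;12 0 -1.7 3.7 0;12 0 -1.5 3.8 0;12 0 0 0 0;12 0 0 0 0")

```text
time_s: 12.72
position: [0.5107, 0.0485, 0.1273]
tcp_rot: [[-0.188, 0.001, -0.982], [0.982, 0.0, -0.188], [-0.0, -1.0, -0.001]]
force: [4.7, 3.0, 3.4]
opening: 0.223
```

Run:
```python
from rig import *
from fit import *
s=read_state();c=capture("side");print(s['time_s'],s['position'],s['opening'],s['force'])
p=s['position'];r=np.array([p@BX-.478,p[2]+.019-.0565])
print("radius",np.hypot(*r),"angle",np.degrees(np.arctan2(r[1],r[0])-np.arctan2(25.3,90.5)))
P=cloud(c)
for nm in ("flux_jar","parts_tray","screwdriver"):
    d=mark_of(c,nm)[0];print(nm,round(d["p"],2),np.round(d["pixel"]))
a=c["image"][120:320,180:400]
cv2.imwrite("pics/g2.png",cv2.resize(a,None,fx=3,fy=3,interpolation=cv2.INTER_CUBIC))
```

```text
12.7167 [0.51070746 0.04845807 0.12732491] 0.22339511352385963 [4.72684447 2.99543698 3.37039049]
radius 0.09557710936901949 angle 54.4019420398522
flux_jar 0.81 [175. 221.]
parts_tray 0.97 [310. 366.]
screwdriver 0.73 [187. 309.]
```

View pics/g2.png

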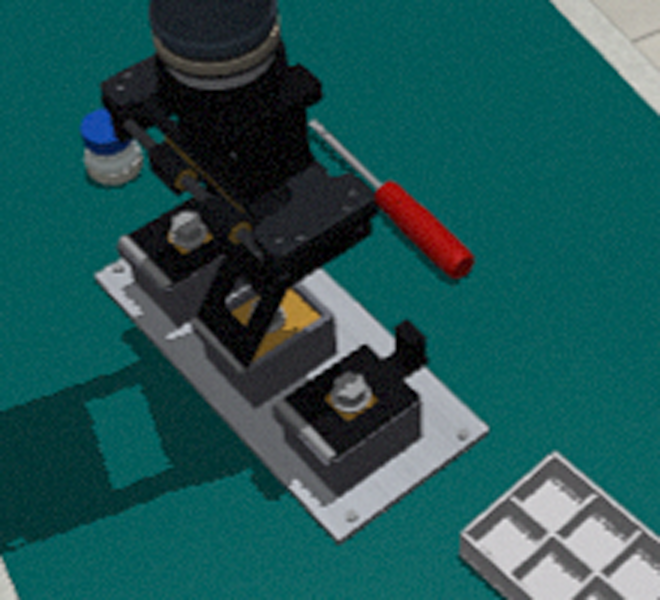

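The guard is open about 54° with the grip secure (19.5 mm opening), and the neighbours and loose items are undisturbed. Handing in.

```bash
python3 -c "
from rig import *
print(hand_in())"
```

```text
the job is handed in; nothing more can be done
None
```

The middle bolt (b) was the loose one. I pushed it right down, opened its guard to about 54°, and handed the job in with the gripper still holding the guard open.

- **Finding the bolt:** The left bolt (a) held firm at 9.8 N, so it is tight. The middle bolt sank 8 mm at about 1–2 N, stopped, and stayed seated under 13 N. The top camera then put its head at 0.069 m, against 0.076 m before. I did not tap the right bolt (c), since the loose one was already found.
- **Opening the guard:** I gripped its pull from the sides; the opening matched the 20 mm tab with almost no sideways force. The 54° comes from the gripper's position relative to the hinge.
- **Last checks:** At 12.7 s the grip was holding, with about 6.5 N at the wrist. The side picture showed the middle guard open, the right guard shut, and the jar, tray and screwdriver in place. The left guard's pull was hidden behind the gripper in that picture, but nothing had touched that guard.
- **Disagreements:** The cameras differed by 2–5 mm on positions, so I averaged them. The screwdriver's detected position in the side view shifted 3 pixels. I took that as detector noise, because the arm never came near it.

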